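# Clip held open on the tea box lid

### The arm

A 6-joint arm with a two-finger parallel gripper is mounted at the origin on a cart in front of the work surface, level with it; the furniture and walls round the work are solid. World frame = base frame: x ahead of the robot, y to its left, z up, the work surface at z = 0. Lengths are in m, angles in rad, forces in N, time in s.
With the tool pointing down it reaches from about 0.325 to 0.9 m from the base axis. Payload 6.1 kg.
Tool frame: the origin (TCP) lies on the centre line of the jaws, within the pads' length; the fingertips stand 14 mm ahead of it and the grasp point (between the pads) lies 5 mm behind it; z points along the fingers, y is the line along which they close (so a half turn about z gives the same grasp; the last joint's range is limited). The gripper opens to 87 mm and grips with 3 to 60 N. Pads are 19 mm wide; open, the fingers measure 117 mm over their backs; the gripper's body (75 mm by 190 mm) begins 51 mm behind the grasp point.
Start: joints at [-1.295, 0.22, 1.526, -0, 1.395, -0.126], TCP at [0.244, -0.575, 0.237] pointing down, gripper open.
Joint ranges: [-2.98, 2.98], [-0.91, 2.08], [0.09, 2.57], [-1.24, 4.39], [0.2, 2.65], [-2.68, 2.68]. Speed limits (rad/s): [2.57, 2.57, 3.01, 3.14, 3.14, 3.14].

### API

Orientations are given as a rotation vector (axis times angle).
In Python, from station import env gives the robot as it stands. The module is installed in compiled form; this text tells all that it offers.
- The arm moves only by the shell command python3 -m crank 'ROWS'. ROWS is a JSON object of lists of equal length, an entry for each row: "linear": the shift along the tool's x, y, z in units of 40 mm (1.0 is 40 mm), a list of three; "roll": the turn about the tool's z in units of 5 degrees (1.0 is 5 degrees); "hand": the opening, from 0 (shut) to 1 (fully open). A call has 1 to 12 rows; each row shifts and turns the commanded pose from where the row before left it, along the tool's axes as they then stand; what a row does not reach is not made up. A row lasts 1/8 s, in which the tool goes at most 62.5 mm and 10.7 degrees, less where a joint would pass 70% of its speed; a pose out of reach is approached as far as the arm can. A call is refused whole if a number of a shift passes 1 or a number of a turn 1, either way. A call with a gripper value outside its range is refused whole. The fingers move at their own pace and stop on an object; the grip force is fixed at half the most. Time passes only in rows, so rows that do not move let the fingers close. It gives the time, the measured TCP pose, the force, the opening and the grip force at its end, in the units of the state.
- env.sense(): the state, without advancing time (a new reading comes with each control period).
- env.get_image(name): name is "side" or "top"; returns the picture (420x560x3 uint8, red, green, blue); there is no depth.
- env.camera_params(name): a dict with "fx", "fy", "cx", "cy" (pixels), "T" (4x4, takes a point from camera to world coordinates). Camera axes: x right, y up, looking along -z (the intrinsics and any distortion apply to the point x, -y, -z); pixel columns grow to the right and rows downward; lengths in m; the calibration is good to about 2 mm. A picture is of the moment at which its call begins. camera_params takes no time and is no camera call.
- env.close_job(): hands the job in; it is judged then, once.
The state is a dict: "time": time; "joint_pos": joint angles; "joint_velocities": joint speeds; "joint_efforts": joint torques, N m; "position": TCP position; "eef_rot": TCP orientation; "contact_force": force on the tool from outside, world axes, zero at the start; "wrist_torque": the same for the moment, N m; "gripper_width": opening from 0.0 (shut) to 1.0 (fully open); "finger_force": force on a finger pad.
Only numpy, scipy, OpenCV 4.12 (cv2) and the standard library are available. Lean on these libraries where they do the work, as an engineer would, in place of code of your own. Each camera call takes 0.05 s, during which the arm holds its last target. There are 200 camera calls.

### The job

Swing the tea box's half-open lid right up so that it stands upright, then pick up the spring clip by its two handles, squeezing them together so that its jaws gape. Hold the gaping clip around the lid's right-hand edge (the upright side edge, right as seen from the robot), with at least a centimetre of the card between the jaws and neither jaw pressing on it, so that I can slip the brewing card in under the jaw. Finish like that, still squeezing and holding the clip there: do not let go or put it down, and leave the tea box and the other things where they stand.

Things in the scene. Friction and masses are not known exactly. Their poses are not given: they have to be found in the camera images.
- tea_box: Upright card tea box, 68 (x) x 98 (y) x 84 mm high, 0.7 kg, loose, open at the top under its lid, two flat sachets inside (top 73 mm up). Origin: centre of its underside; x axis points from its front (towards the robot) to its back, where the lid is hinged, y to its left, z up. Walls 2 mm thick, ending 82 mm up.
- tea_box_lid (a joint): Opening angle of the box's flat card lid in rad: 0 shut, 1.57 upright, 1.69 its stop. The lid is 68 x 98 x 2 mm, hinged along the top of the back wall (34 mm behind the box's centre, 83 mm up, along the box's y axis); its free front edge swings up and back. It starts partly open. The hinge's friction lets it stay where it is left.
- lid_edge (a point): Middle of the lid's right-hand side edge (68 mm long, on the box's -y side), mid thickness. Axes of the lid: x along the edge to the hinge (so -x is up when the lid stands), y across the lid to its left edge, z out of the lid's outer face (up when shut, to the back when it stands). With the lid standing it lies 117 mm above the worktop.
- clip: Grey plastic spring clip like a large clothes peg, 112 mm long, 24 mm wide along its axle, 50 g, lying on its side, axle upright. Origin: on the axle, at the underside (12 mm below mid width); x axis points to the jaws (tips 54 mm ahead, touching at rest), -x to the two handles (tails 58 mm behind), y to the left half, z up along the axle. Each jaw is 7 mm thick.
- clip_left (a joint): Angle in rad by which each half of the clip has swung open (the halves move alike): 0 jaws shut, 0.20 fully gaping, at the stop. Squeezing the handles together in y opens it against the spring: about 4 N on each handle to begin, 7 N at the stop, 42 mm behind the axle. At the stop the jaw tips gape 21 mm.
- clip_grip (a point): Middle of the clip's handles: midway between them, 42 mm behind the axle, at mid width; 12 mm above the worktop as the clip lies. There the handles at rest measure 35 mm over their outer faces (41 mm at the tails); at the stop the outer faces are parallel, 18 mm apart.
- clip_left_tip (a point): Inner face of the left jaw at its tip, 50 mm ahead of the axle, at mid width.
- clip_right_tip (a point): Inner face of the right jaw at its tip, 50 mm ahead of the axle, at mid width.
- carton: Lying card carton 74 x 149 x 77 mm high, a bystander, no moving lid. Origin: centre of its underside.
- mug: Striped mug 82 x 115 x 100 mm, a bystander. Origin: centre of its underside.
- matchbox: Matchbox 35 x 58 x 17 mm, a bystander. Origin: centre of its underside.
There are look-alikes about, which are no part of the job. Of the things that look like the clip, the larger one is meant.

How it is judged:
By the outcome, as a careful person would: the job done as asked, in the order asked, and still so for the second after the job is handed in, while the arm keeps its last pose, push and grip.
It also fails if it takes over 54 s, if anything falls off the work surface, if the arm or the gripper's body presses on something with over 40 N, if the wrist force passes 120 N, or if a joint passes its speed limit or range.

## Working session

There is one attempt and no reset: what is moved stays moved. The work goes in short steps, Python scripts to look and compute and a shell command to move; the robot and the scene stay as the last step left them, time stands still between calls to the robot, and variables do not carry over. Pictures are saved under pics/ and viewed, at most 10 in all, crops included, and the job is handed in when it is done.

```bash
mkdir -p pics; ls; python3 - <<'E'
from station import env
import cv2,numpy as np
for n in("top","side"):
    im=env.get_image(n); cv2.imwrite(f"pics/{n}0.png",im[:,:,::-1])
    p=env.camera_params(n); print(n,{k:np.round(v,4).tolist() if k=='T' else v for k,v in p.items()})
s=env.sense(); print(s)
E
```

```text
pics
top {'fx': 500.8205529844905, 'fy': 500.8205529844905, 'cx': 288.72997099842553, 'cy': 208.64654232317682, 'T': [[-0.0329, 0.9785, -0.2035, 0.3221], [-0.9994, -0.0333, 0.0014, 0.0668], [-0.0054, 0.2034, 0.9791, 1.2439], [0.0, 0.0, 0.0, 1.0]]}
side {'fx': 392.04417190739036, 'fy': 392.04417190739036, 'cx': 277.1773222618052, 'cy': 206.43431762845876, 'T': [[0.9663, 0.1415, -0.2149, 0.3556], [-0.2571, 0.5665, -0.7829, -0.6658], [0.011, 0.8118, 0.5838, 0.6219], [0.0, 0.0, 0.0, 1.0]]}
{'time': 0.1, 'joint_pos': array([-1.29509228e+00,  2.21150431e-01,  1.52749256e+00,  1.27294609e-05,
        1.39471711e+00, -1.26110303e-01]), 'joint_velocities': array([-0.00015753,  0.00064199, -0.00320687, -0.00037149, -0.00082486,
       -0.00049953]), 'joint_efforts': array([ 9.12326341e-04, -4.95949852e+01, -3.88518941e+01,  7.01704435e-02,
        5.15666523e-02, -4.97143344e-05]), 'position': array([ 0.24427735, -0.57470147,  0.23554687]), 'eef_rot': array([-3.07667522e+00, -6.26575655e-01,  1.87731339e-04]), 'contact_force': array([ 0.82251845, -0.2323046 , -0.40803017]), 'wrist_torque': array([ 0.04353039, -0.00638884, -0.02006197]), 'finger_force': 0.0, 'gripper_width': 1.0017203547041829}
```

View pics/top0.png

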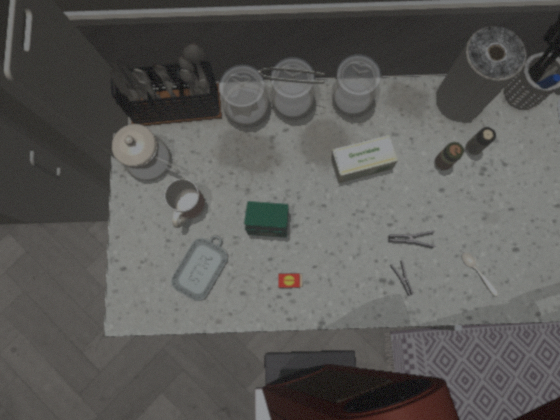

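View pics/side0.png

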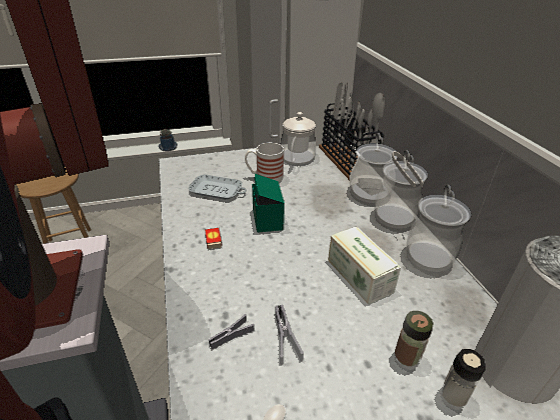

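Top view: the clip candidates are the larger one at (411,240) and a smaller look-alike at (402,278). In the side view they are at (286,333) and (231,331). The green tea box is at (267,218), with the carton (365,158) as its look-alike. I choose the larger clip and check it close up.

```bash
python3 - <<'E'
import cv2,numpy as np
t=cv2.imread("pics/top0.png"); s=cv2.imread("pics/side0.png")
def c(im,x,y,w,h,k): return cv2.resize(im[y:y+h,x:x+w],None,fx=k,fy=k,interpolation=cv2.INTER_CUBIC)
a=c(t,380,222,66,50,6); b=c(t,234,194,66,50,6); d=c(s,235,165,66,75,4.0); e=c(s,255,295,66,75,4.0)
o=np.zeros((600,800,3),np.uint8)
o[:300,:396]=a;o[:300,400:796]=b;o[300:600,:264]=d;o[300:600,400:664]=e
o=np.clip(o*1.6,0,255).astype(np.uint8)
cv2.imwrite("pics/crop0.png",o)
E
```

```text
(no output)
```

View pics/crop0.png

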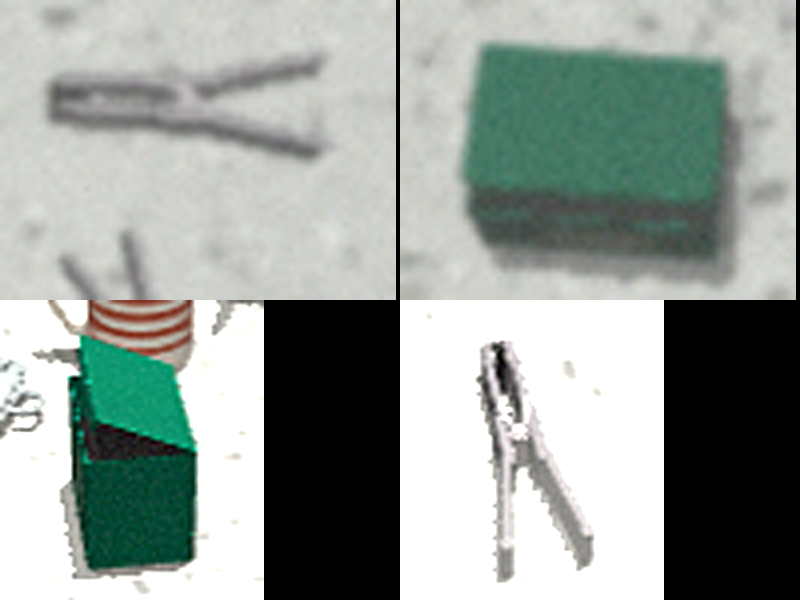

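The top-left crop confirms the larger clip: jaws to the left at (388,239), tails at (434,231) and (433,248). The right crops show the lid about a third open. Next I fit the poses from these corners.

```bash
cat > h.py <<'E'
import numpy as np
from station import env
P={n:env.camera_params(n) for n in("top","side")}
def proj(n,X):
    p=P[n];T=p["T"];c=(np.asarray(X)-T[:3,3])@T[:3,:3]
    return np.stack([p["cx"]+p["fx"]*c[:,0]/-c[:,2],p["cy"]-p["fy"]*c[:,1]/-c[:,2]],1)
def place(v,L):
    c,s=np.cos(v[2]),np.sin(v[2]);L=np.asarray(L,float)
    return np.stack([v[0]+c*L[:,0]-s*L[:,1],v[1]+s*L[:,0]+c*L[:,1],L[:,2]],1)
def lidpt(a,s,y,n=0): # s from hinge to free edge, n outward
    return [.034-s*np.cos(a)+n*np.sin(a),y,.083+s*np.sin(a)+n*np.cos(a)]
E
python3 - <<'E'
from h import *
from scipy.optimize import least_squares as LS
T=lambda x,y:(234+(x-400)/6-.4,194+y/6-.4); S=lambda x,y:(235+x/4-.4,165+(y-300)/4-.4)
def box(v):
    a=v[3]
    t=place(v,[lidpt(a,0,.049,.001),lidpt(a,0,-.049,.001),lidpt(a,.068,.049,.001),lidpt(a,.068,-.049,.001),[-.034,.049,0],[-.034,-.049,0]])
    s=place(v,[lidpt(a,0,-.049,.001),lidpt(a,0,.049,.001),lidpt(a,.068,-.049,.001),lidpt(a,.068,.049,.001),[-.034,-.049,0],[.034,-.049,0]])
    return t,s
to=np.array([T(485,45),T(725,65),T(465,180),T(720,200),T(490,245),T(715,258)])
so=np.array([S(195,447),S(178,370),S(90,405),S(82,337),S(90,568),S(195,562)])
def r(v):
    t,s=box(v);return np.r_[(proj("top",t)-to).ravel(),(proj("side",s)-so).ravel()]
f=LS(r,[.4,.1,0,.5],loss='soft_l1');print("box",f.x.round(4),r(f.x).reshape(-1,2).round(1).tolist())
print("edge z",.083+.068*np.sin(f.x[3]), "hinge", place(f.x,[[.034,0,0],[.034,-.049,0]]).round(4).tolist())
C=lambda x,y:(380+x/6-.4,222+y/6-.4); D=lambda x,y:(255+(x-400)/4-.4,295+(y-300)/4-.4)
tl=[[.054,.007,.024],[.054,-.007,.024],[-.058,.0205,.024],[-.058,-.0205,.024]]
sl=[[.054,0,.024],[-.058,.0205,.024],[-.058,-.0205,.024],[-.058,.0205,0],[-.058,-.0205,0]]
to=np.array([C(50,78),C(50,118),C(325,55),C(318,155)]);
so=np.array([D(495,345),D(505,545),D(590,535),D(505,580),D(590,567)])
def rc(v): return np.r_[(proj("top",place(v,tl))-to).ravel(),(proj("side",place(v,sl))-so).ravel()]
for g in(1.57,):
    f=LS(rc,[.35,-.25,g],loss='soft_l1');print("clip",f.x.round(4),f.cost,rc(f.x).reshape(-1,2).round(1).tolist())
    print("grip",place(f.x,[[-.042,0,.012]]).round(4))
E
```

```text
box [ 0.5457  0.1177 -0.1188  0.4659] [[-0.2, -0.4], [0.9, -0.3], [-0.8, -0.0], [-0.6, 0.2], [-1.0, 0.1], [0.4, 1.2], [1.1, 1.7], [-0.5, -0.8], [1.8, 3.3], [-0.3, -1.3], [-0.6, 1.0], [0.2, 0.3]]
edge z 0.11354627867003769 hinge [[0.5795, 0.1137, 0.0], [0.5737, 0.0651, 0.0]]
clip [ 0.4916 -0.2315  1.512 ] 46.930909551241776 [[0.7, 5.8], [0.6, -6.5], [0.8, 16.3], [1.4, -17.0], [0.0, -2.0], [-0.9, 0.4], [1.1, -1.2], [-1.1, -0.2], [0.4, -1.1]]
grip [[ 0.4891 -0.2734  0.012 ]]
```

```bash
cat >> h.py <<'E'
from scipy.spatial.transform import Rotation as Ro
def need(target,h=None):
    s=env.sense();R=Ro.from_rotvec(s["eef_rot"]).as_matrix()
    hd=np.degrees(np.arctan2(R[1,0],R[0,0]))
    print("t",round(s["time"],2),"pos",s["position"].round(4),"head",round(hd,2),"w",round(s["gripper_width"]*87,1),"F",s["contact_force"].round(1),
      "| shift units",(R.T@(np.array(target)-s["position"])/.04).round(2),"roll",None if h is None else round((hd-h)/5,2))
E
python3 - <<'E'
from h import *
from scipy.optimize import least_squares as LS
C=lambda x,y:(380+x/6-.4,222+y/6-.4); D=lambda x,y:(255+(x-400)/4-.4,295+(y-300)/4-.4)
tl=[[.054,-.007,.024],[.054,.007,.024],[-.058,-.0205,.024],[-.058,.0205,.024]]
sl=[[.054,0,.024],[-.058,.0205,.024],[-.058,-.0205,.024],[-.058,.0205,0],[-.058,-.0205,0]]
to=np.array([C(50,78),C(50,118),C(325,55),C(318,155)]);
so=np.array([D(495,345),D(505,545),D(590,535),D(505,580),D(590,567)])
def rc(v): return np.r_[(proj("top",place(v,tl))-to).ravel(),(proj("side",place(v,sl))-so).ravel()]
f=LS(rc,[.35,-.25,1.57],loss='soft_l1');print("clip",f.x.round(4),f.cost,rc(f.x).reshape(-1,2).round(1).tolist())
print("grip",place(f.x,[[-.042,0,.012]]).round(4))
E
python3 -m crank '{"linear":[[0,0,0],[0,0,0],[0,0,0],[0,0,0],[0,0,0],[0,0,0],[0,0,0],[0,0,0],[0,0,0],[0,0,0],[0,0,0],[0,0,0]],"roll":[-1,-1,-1,-1,-1,-1,-1,-1,-1,-1,-1,-1],"hand":[0,0,0,0,0,0,0,0,0,0,0,0]}'
python3 -c "
from h import *
t=place([.5457,.1177,-.1188],[[-.062,0,.106]])[0]; print(t); need([t[0],t[1],.2],83.2)"
```

```text
clip [ 0.4912 -0.2316  1.511 ] 5.74091164933502 [[0.6, 0.3], [0.7, -0.7], [0.3, -0.1], [2.0, -0.2], [-0.1, -1.9], [-1.1, 0.5], [0.9, -1.1], [-1.3, -0.1], [0.2, -0.9]]
grip [[ 0.4887 -0.2735  0.012 ]]
time: 1.6
position: [0.2443, -0.5749, 0.2359]
eef_rot: [-2.349, -2.085, -0.001]
contact_force: [0.8, 0.0, 0.4]
gripper_width: 0.01
finger_force: 0.0
[0.484137   0.12504829 0.106     ]
t 1.6 pos [ 0.2443 -0.5749  0.2359] head 83.19 w 0.9 F [0.8 0.  0.4] | shift units [18.08  3.88  0.91] roll -0.0
```

```bash
python3 -m crank '{"linear":[[0.9,0.19,0],[0.9,0.19,0],[0.9,0.19,0],[0.9,0.19,0],[0.9,0.19,0],[0.9,0.19,0],[0.9,0.19,0],[0.9,0.19,0],[0.9,0.19,0],[0.9,0.19,0],[0.9,0.19,0],[0.9,0.19,0]],"roll":[0,0,0,0,0,0,0,0,0,0,0,0],"hand":[0,0,0,0,0,0,0,0,0,0,0,0]}'; python3 -m crank '{"linear":[[0.9,0.19,0],[0.9,0.19,0],[0.9,0.19,0],[0.9,0.19,0],[0.9,0.19,0],[0.9,0.19,0.3],[0.9,0.19,0.3],[0.9,0.19,0.3],[0,0,0]],"roll":[0,0,0,0,0,0,0,0,0],"hand":[0,0,0,0,0,0,0,0,0]}'
python3 -c "
from h import *
need([.4841,.125,.106],83.2)"
```

```text
time: 3.1
position: [0.3875, -0.1562, 0.2363]
eef_rot: [-2.353, -2.082, 0.0]
contact_force: [0.6, 0.8, 0.3]
gripper_width: 0.006
finger_force: 0.0
time: 4.22
position: [0.4819, 0.1227, 0.1989]
eef_rot: [-2.348, -2.084, 0.004]
contact_force: [-1.4, -0.8, 0.8]
gripper_width: 0.006
finger_force: 0.0
t 4.22 pos [0.4819 0.1227 0.1989] head 83.2 w 0.5 F [-1.4 -0.8  0.8] | shift units [0.06 0.05 2.32] roll -0.0
```

```bash
python3 -m crank '{"linear":[[0.06,0.05,0.6],[0,0,0.6],[0,0,0.6],[0,0,0.5],[0,0,0]],"roll":[0,0,0,0,0],"hand":[0,0,0,0,0]}'
python3 - <<'E'
from h import *
import cv2
need([.4841,.125,.106],83.2)
t=env.get_image("top")[:,:,::-1];s=env.get_image("side")[:,:,::-1]
a=cv2.resize(s[130:240,220:330],None,fx=5,fy=5,interpolation=cv2.INTER_CUBIC)
cv2.imwrite("pics/b1.png",np.clip(a*1.4,0,255))
E
```

```text
time: 4.85
position: [0.4834, 0.1222, 0.1071]
eef_rot: [-2.352, -2.08, 0.005]
contact_force: [0.7, -1.0, 0.2]
gripper_width: 0.007
finger_force: 0.0
t 4.85 pos [0.4834 0.1222 0.1071] head 82.99 w 0.6 F [ 0.7 -1.   0.2] | shift units [0.07 0.01 0.03] roll -0.04[ WARN:0@1.884] global loadsave.cpp:1063 imwrite_ Unsupported depth image for selected encoder is fallbacked to CV_8U.
```

View pics/b1.png

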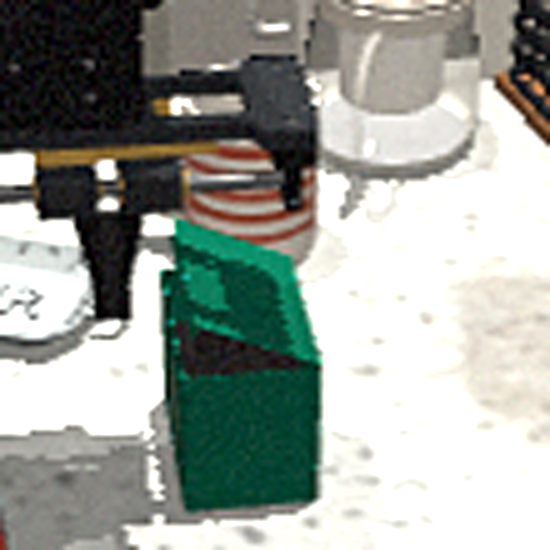

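Side view: the fingers at (110,260) stand about 20 mm in front of the lid's free edge at (178,270). The lid is still about 0.47 rad open. I approach and follow its arc.

```bash
python3 -m crank '{"linear":[[0,0.2,0.1],[0,0.2,0],[0,0,0],[0,0.05,-0.07],[0,0.05,-0.08],[0,0.06,-0.09],[0,0.07,-0.1]],"roll":[0,0,0,0,0,0,0],"hand":[0,0,0,0,0,0,0]}'
python3 - <<'E'
from h import *
import cv2
need([.4841,.125,.106],83.2)
s=env.get_image("side")[:,:,::-1]
cv2.imwrite("pics/b2.png",cv2.resize(s[130:240,220:330],None,fx=5,fy=5,interpolation=cv2.INTER_CUBIC))
E
```

```text
time: 5.82
position: [0.5102, 0.1201, 0.1185]
eef_rot: [2.352, 2.082, 0.0]
contact_force: [-0.2, 0.0, -0.0]
gripper_width: 0.007
finger_force: 0.5
t 5.83 pos [0.5102 0.1201 0.1185] head 83.03 w 0.6 F [-0.2  0.  -0. ] | shift units [ 0.04 -0.66  0.31] roll -0.03
```

View pics/b2.png

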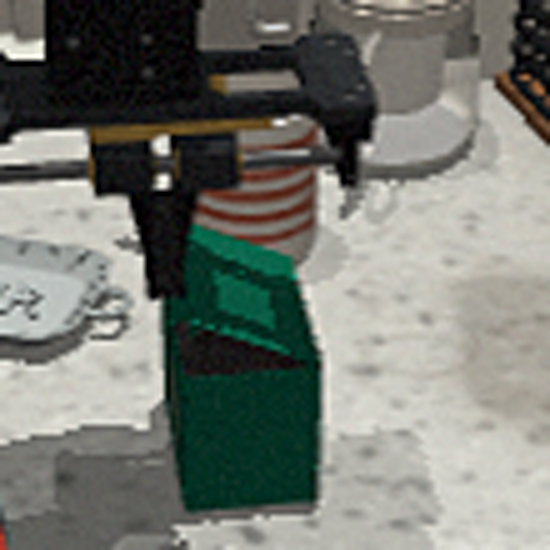

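The closed fingers are at (170,270), just touching the lid's free edge, but the tip overlaps it by only about 9 mm. I lower the tool a little, then push along the arc.

```bash
python3 -m crank '{"linear":[[0,-0.08,0.1],[0,0,0.15],[0,0.08,0],[0,0.08,-0.1],[0,0.08,-0.14],[0,0.1,-0.14],[0,0.11,-0.13],[0,0.12,-0.12]],"roll":[0,0,0,0,0,0,0,0],"hand":[0,0,0,0,0,0,0,0]}'
python3 - <<'E'
from h import *
import cv2
need([.4841,.125,.106],83.2)
s=env.get_image("side")[:,:,::-1]
cv2.imwrite("pics/b3.png",cv2.resize(s[130:240,220:330],None,fx=5,fy=5,interpolation=cv2.INTER_CUBIC))
E
```

```text
time: 6.88
position: [0.5302, 0.1176, 0.134]
eef_rot: [2.352, 2.082, 0.001]
contact_force: [-0.4, 0.6, -0.6]
gripper_width: 0.002
finger_force: 0.3
t 6.88 pos [0.5302 0.1176 0.134 ] head 83.02 w 0.2 F [-0.4  0.6 -0.6] | shift units [ 0.04 -1.17  0.7 ] roll -0.04
```

View pics/b3.png

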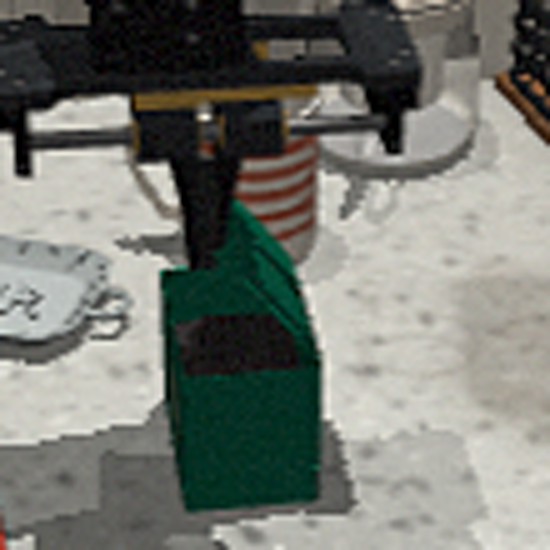

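The lid now stands at about 50° and the box has not moved. I continue along the arc.

```bash
python3 -m crank '{"linear":[[0,0.14,-0.09],[0,0.15,-0.08],[0,0.16,-0.06],[0,0.16,-0.04],[0,0,0],[0,0,0]],"roll":[0,0,0,0,0,0],"hand":[0,0,0,0,0,0]}'
python3 - <<'E'
from h import *
import cv2
need([.4841,.125,.106],83.2)
s=env.get_image("side")[:,:,::-1];t=env.get_image("top")[:,:,::-1]
cv2.imwrite("pics/b4.png",np.hstack([cv2.resize(i,(400,550),interpolation=cv2.INTER_CUBIC) for i in(s[130:240,240:320],t[180:260,235:293])]))
E
```

```text
time: 7.68
position: [0.5537, 0.1146, 0.1439]
eef_rot: [-2.352, -2.082, 0.0]
contact_force: [0.4, -0.4, 0.0]
gripper_width: 0.001
finger_force: 0.0
t 7.67 pos [0.5537 0.1146 0.1439] head 83.02 w 0.1 F [ 0.4 -0.4  0. ] | shift units [ 0.05 -1.76  0.95] roll -0.04
```

View pics/b4.png

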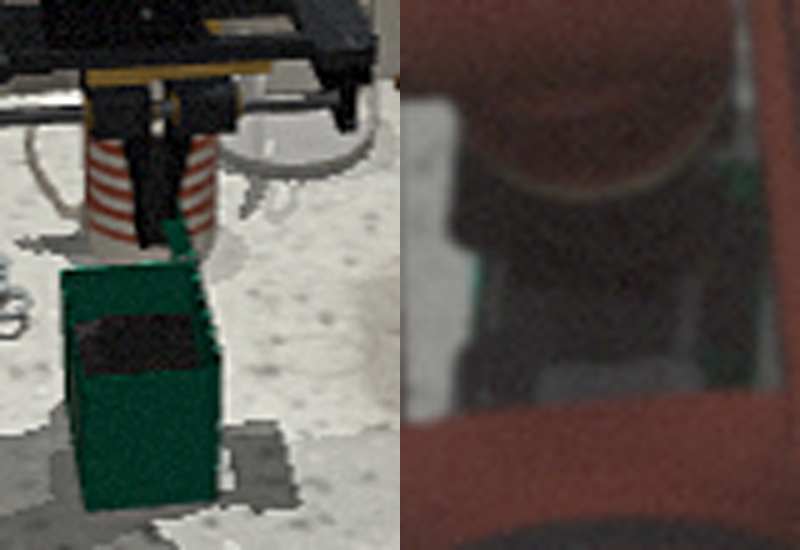

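```bash
python3 - <<'E'
from h import *
v=[.5457,.1177,-.1188]
for a in(1.0,1.2,1.3,1.4,1.5,1.57,1.65):
    q=proj("side",place(v,[lidpt(a,.068,-.049),lidpt(a,.068,.049),lidpt(a,0,-.049)]))
    print(a,((q+.4-[240,130])*5).round(0).tolist())
print(place([0.5537-.5457,.1146-.1177,0],[[np.cos(.1188)*0,0,0]]))
E
```

```text
1.0 [[147.0, 272.0], [122.0, 167.0], [223.0, 369.0]]
1.2 [[173.0, 259.0], [146.0, 155.0], [223.0, 369.0]]
1.3 [[187.0, 254.0], [159.0, 150.0], [223.0, 369.0]]
1.4 [[202.0, 251.0], [173.0, 147.0], [223.0, 369.0]]
1.5 [[216.0, 248.0], [186.0, 145.0], [223.0, 369.0]]
1.57 [[226.0, 247.0], [196.0, 144.0], [223.0, 369.0]]
1.65 [[238.0, 247.0], [206.0, 143.0], [223.0, 369.0]]
[[ 0.008  -0.0031  0.    ]]
```

Side view: the lid's right free corner is near (195,260), so the lid is at about 1.37 rad, with about 13 mm left to push. I push it up, back away and check.

```bash
python3 -m crank '{"linear":[[0,0.12,0],[0,0.1,0],[0,0.1,0],[0,0,0],[0,-0.3,0],[0,-0.9,0],[0,-0.9,0],[-0.6,-0.3,-0.6],[-0.9,0,-0.6],[-0.9,0,-0.6],[-0.9,0,0],[-0.9,0,0]],"roll":[0,0,0,0,0,0,0,0,0,0,0,0],"hand":[0,0,0,0,0,0,0,0,0,0.4,0.8,0.8]}'
python3 - <<'E'
from h import *
import cv2
need([.4841,.125,.106],83.2)
s=env.get_image("side")[:,:,::-1];t=env.get_image("top")[:,:,::-1]
cv2.imwrite("pics/b5.png",np.hstack([cv2.resize(i,(400,550),interpolation=cv2.INTER_CUBIC) for i in(s[130:240,240:320],t[180:260,235:293])]))
E
```

```text
time: 9.28
position: [0.45, -0.0427, 0.2166]
eef_rot: [2.351, 2.082, 0.001]
contact_force: [1.0, -0.0, -0.7]
gripper_width: 0.259
finger_force: 0.0
t 9.28 pos [ 0.45   -0.0427  0.2166] head 83.04 w 22.5 F [ 1.  -0.  -0.7] | shift units [4.26 0.34 2.76] roll -0.03
```

View pics/b5.png

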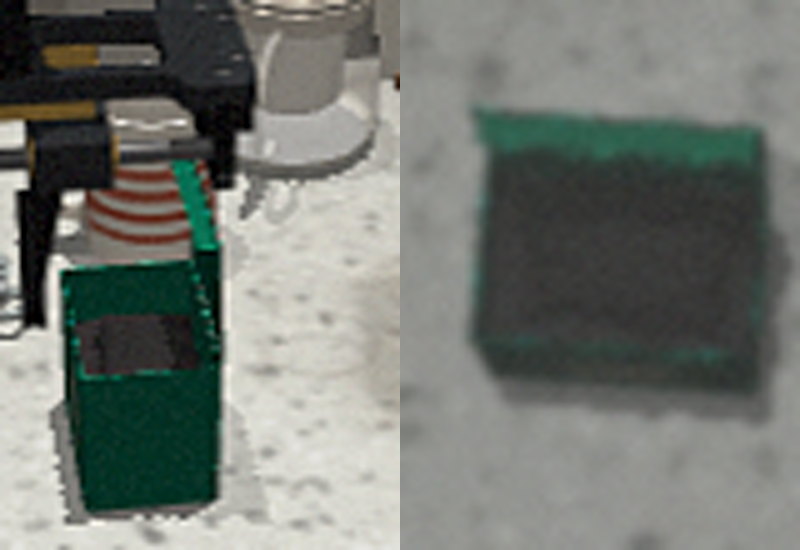

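Side view: the lid's top right corner is at (217,247) above the hinge at (220,355), so it stands nearly upright. I refit the box and lid with these points.

```bash
python3 - <<'E'
from h import *
from scipy.optimize import least_squares as LS
T=lambda x,y:(235+(x-400)*58/400-.4,180+y*80/550-.4); S=lambda x,y:(240+x/5-.4,130+y/5-.4)
to=np.array([T(475,108),T(764,128),T(472,342),T(760,362),T(508,403),T(760,415)])
so=np.array([S(217,247),S(173,162),S(220,355),S(87,510),S(216,497),S(80,377),S(63,268)])
def r(v):
    a=v[3]
    t=place(v,[lidpt(a,.068,.049,.001),lidpt(a,.068,-.049,.001),[-.034,.049,.082],[-.034,-.049,.082],[-.034,.049,0],[-.034,-.049,0]])
    s=place(v,[lidpt(a,.068,-.049,.0),lidpt(a,.068,.049,-.001),[.034,-.049,.083],[-.034,-.049,0],[.034,-.049,0],[-.034,-.049,.082],[-.034,.049,.082]])
    return np.r_[(proj("top",t)-to).ravel(),(proj("side",s)-so).ravel()]
f=LS(r,[.54,.11,-.1,1.5],loss='soft_l1');v=f.x;print(v.round(4),r(v).reshape(-1,2).round(1).tolist())
print("edge mid, bottom, top",place(v,[lidpt(v[3],s,-.049) for s in(.034,0,.068)]).round(4).tolist())
J=f.jac;print("sd",(np.sqrt(np.diag(np.linalg.inv(J.T@J)))*.7).round(4))
need([.4887,-.2735,.1], np.degrees(1.511))
E
```

```text
[ 0.5444  0.1181 -0.0961  1.5262] [[-1.2, 1.0], [0.6, 0.7], [-0.3, 0.9], [-0.4, 0.6], [-2.5, -2.7], [-0.1, -2.0], [0.4, -0.1], [1.9, -3.6], [0.5, 2.5], [-0.6, 1.2], [0.6, 1.2], [0.2, 0.9], [-1.0, 0.7]]
edge mid, bottom, top [[0.572, 0.0662, 0.117], [0.5735, 0.0661, 0.083], [0.5705, 0.0663, 0.1509]]
sd [0.0009 0.0008 0.0145 0.0214]
t 9.38 pos [ 0.4498 -0.0442  0.2162] head 82.84 w 30.3 F [-0.4  0.  -0.7] | shift units [-5.56  1.68  2.91] roll -0.75
```

```bash
python3 -m crank '{"linear":[[0,0,0],[-0.8,0.19,0],[-0.8,0.19,0],[-0.8,0.19,0],[-0.8,0.19,0.4],[-0.8,0.19,0.5],[-0.8,0.19,0.5],[-0.8,0.19,0.5],[0,0,0.5],[0,0,0],[0,0,0]],"roll":[-0.75,0,0,0,0,0,0,0,0,0,0],"hand":[0.65,0.65,0.65,0.65,0.65,0.65,0.65,0.65,0.65,0.65,0.65]}'
python3 - <<'E'
from h import *
import cv2
need([.4887,-.2735,.017], np.degrees(1.511))
s=env.get_image("side")[:,:,::-1]
cv2.imwrite("pics/c1.png",cv2.resize(s[240:400,200:360],(640,600),interpolation=cv2.INTER_CUBIC))
E
```

```text
time: 10.75
position: [0.4915, -0.2678, 0.1208]
eef_rot: [2.282, 2.159, 0.0]
contact_force: [0.1, -0.0, 0.7]
gripper_width: 0.651
finger_force: 0.0
t 10.75 pos [ 0.4915 -0.2678  0.1208] head 86.82 w 56.7 F [ 0.1 -0.   0.7] | shift units [-0.14 -0.06  2.59] roll 0.05
```

View pics/c1.png

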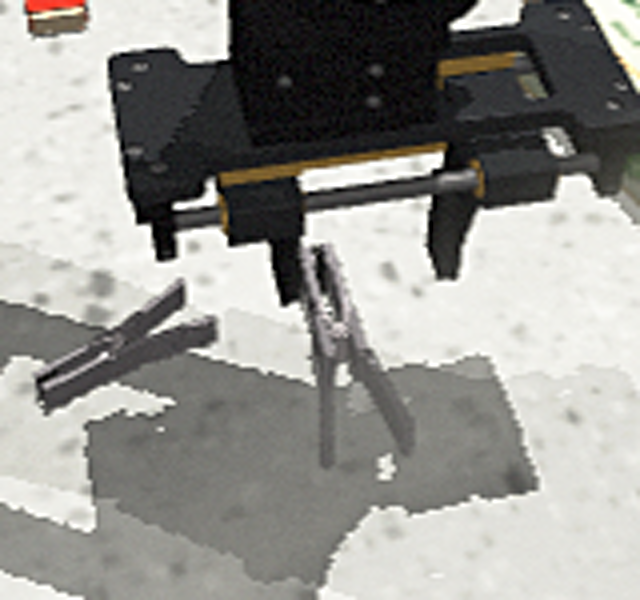

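The open fingers at (290,300) and (443,277) line up with the clip's handles at (325,440) and (400,430). I descend and squeeze.

```bash
python3 -m crank '{"linear":[[-0.14,-0.06,0.6],[0,0,0.6],[0,0,0.6],[0,0,0.4],[0,0,0.35],[0,0,0]],"roll":[0,0,0,0,0,0],"hand":[0.65,0.65,0.65,0.65,0.65,0.65]}'
python3 -c "
from h import *
need([.4887,-.2735,.017], np.degrees(1.511))"
python3 -m crank '{"linear":[[0,0,0],[0,0,0],[0,0,0],[0,0,0],[0,0,0],[0,0,0],[0,0,0],[0,0,0]],"roll":[0,0,0,0,0,0,0,0],"hand":[0.4,0.3,0.2,0.1,0,0,0,0]}'
python3 - <<'E'
from h import *
import cv2
need([.4887,-.2735,.017])
s=env.get_image("side")[:,:,::-1];t=env.get_image("top")[:,:,::-1]
cv2.imwrite("pics/c2.png",np.hstack([cv2.resize(i,(400,600),interpolation=cv2.INTER_CUBIC) for i in(s[270:390,240:320],t[205:295,375:435])]))
E
```

```text
time: 11.55
position: [0.4881, -0.2735, 0.0174]
eef_rot: [-2.282, -2.157, 0.0]
contact_force: [0.2, 0.8, 0.0]
gripper_width: 0.654
finger_force: 0.0
t 11.55 pos [ 0.4881 -0.2735  0.0174] head 86.78 w 56.9 F [0.2 0.8 0. ] | shift units [0.   0.02 0.01] roll 0.04
time: 12.55
position: [0.4893, -0.2746, 0.0189]
eef_rot: [2.282, 2.157, 0.001]
contact_force: [1.0, -0.1, 5.7]
gripper_width: 0.19
finger_force: 29.9
t 12.55 pos [ 0.4893 -0.2746  0.0189] head 86.77 w 16.5 F [ 1.  -0.1  5.7] | shift units [ 0.03 -0.02  0.05] roll None
```

View pics/c2.png

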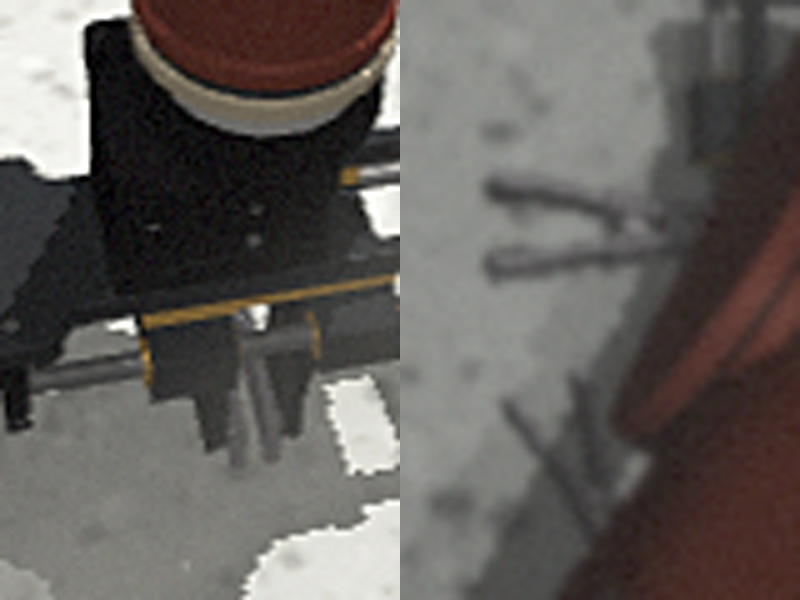

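The left crop shows both handles pinched between the fingers. The right crop shows the jaws gaping, with tips at (485,187) and (485,265). My ten pictures are used up, so from here I check with numbers and image code.

```bash
python3 - <<'E'
from h import *
def back(n,u,v,z):
    p=P[n];T=p["T"];d=T[:3,:3]@np.array([(u-p["cx"])/p["fx"],-(v-p["cy"])/p["fy"],-1]);return T[:3,3]+d*(z-T[2,3])/d[2]
for y in(187,265): print("tip",back("top",375+85*.15-.4,205+y*.15-.4,.022).round(4))
g=np.array([.4893,-.2746]);h=np.radians(86.77)
print("pred",g+.096*np.array([np.cos(h),np.sin(h)]))
need([.5,-.2,.126],84)
E
python3 -m crank '{"linear":[[0,0,-0.3],[0,0,-0.6],[0,0,-0.6],[0,0,-0.6],[0,0,-0.6],[0,0,0],[0,0,0]],"roll":[0.55,0,0,0,0,0,0],"hand":[0,0,0,0,0,0,0]}'
python3 - <<'E'
from h import *
import cv2
v=[.5444,.1181,-.1074]
e=place([.5444,.1181,-.1],[lidpt(1.527,.037,-.049)])[0];print("edge",e)
th=np.pi/2-.1; d=np.array([np.cos(th),np.sin(th)])
tcp=e[:2]-d*(.096-.018); print("tcp final",tcp)
pre=tcp-d*.05
need([*pre,.126],np.degrees(th))
cv2.imwrite("pics/t_l.png",env.get_image("top")[:,:,::-1]);cv2.imwrite("pics/s_l.png",env.get_image("side")[:,:,::-1])
E
```

```text
tip [ 0.5074 -0.1759  0.022 ]
tip [ 0.4784 -0.1738  0.022 ]
pred [ 0.49470905 -0.17875251]
t 12.65 pos [ 0.4893 -0.2745  0.0189] head 86.77 w 16.6 F [ 0.6 -0.4  5.8] | shift units [ 1.87  0.17 -2.68] roll 0.55
time: 13.52
position: [0.4878, -0.2735, 0.1247]
eef_rot: [-2.333, -2.101, 0.001]
contact_force: [1.0, -0.9, -0.5]
gripper_width: 0.193
finger_force: 29.9
edge [0.57172645 0.06611218 0.11996452]
tcp final [ 0.56393944 -0.01149814]
t 13.53 pos [ 0.4878 -0.2735  0.1247] head 84.02 w 16.8 F [ 1.  -0.9 -0.5] | shift units [ 5.46  1.22 -0.03] roll -0.05
```

```bash
python3 -m crank '{"linear":[[0.6,0.13,0],[0.8,0.18,0],[0.8,0.18,0],[0.8,0.18,0],[0.8,0.18,0],[0.8,0.18,0],[0.6,0.13,0],[0.25,0.06,-0.03],[0,0,0],[0,0,0]],"roll":[0,0,0,0,0,0,0,0,0,0],"hand":[0,0,0,0,0,0,0,0,0,0]}'
python3 - <<'E'
from h import *
import cv2
need([.56394,-.0115,.126],np.degrees(np.pi/2-.1))
im=env.get_image("top")[:,:,::-1]; cv2.imwrite("pics/t_pre.png",im); cv2.imwrite("pics/s_pre.png",env.get_image("side")[:,:,::-1])
a=cv2.imread("pics/t_l.png").astype(int)
s=env.sense();R=Ro.from_rotvec(s["eef_rot"]).as_matrix();p=s["position"]
tips=[p+R@[.096,y,.007-.012] for y in(-.0175,-.0105,.0105,.0175)]
q=proj("top",tips);print(q.round(1).tolist())
d=abs(im.astype(int)-a).sum(2)
u0,v0=q.mean(0).round().astype(int)
print(u0,v0);print(d[v0-11:v0+12,u0-8:u0+14])
E
```

```text
time: 14.88
position: [0.5594, -0.0631, 0.127]
eef_rot: [-2.335, -2.102, 0.001]
contact_force: [0.3, -0.2, -1.0]
gripper_width: 0.189
finger_force: 29.9
t 14.88 pos [ 0.5594 -0.0631  0.127 ] head 83.99 w 16.5 F [ 0.3 -0.2 -1. ] | shift units [ 1.29 -0.02  0.03] roll -0.06
[[302.5, 208.6], [302.7, 205.6], [303.3, 196.6], [303.5, 193.6]]
303 201
[[ 25  26  27  23  24  36  14  18  23  21  18  21  18  32  27  26  26  21
   32  17  21  27]
 [ 23  25  27  14  20  34  14  31  22  28  21  14  37  23  23  31  19  29
   26  15  22  18]
 [ 23  23  24  23  27  24  23  30  15  18  18  21  27  22  23  21  23  16
   38  26  34  17]
 [ 23  22  23  30  25  31  22  25  12  21  20   3   4   6  15  11  23  22
   36  26  18  10]
 [ 18  16  20  29  28  19  28  19  26  60  58  33  42  46  31  30  17   3
    6  19  20  30]
 [ 25  27  21  23  18  16  20   1  71  98  87  66  68  67  56  69  55  43
   16   3  14   9]
 [ 31  30  12  24  24  14  26  11 105 183 167 158 137  98 116 118  98  89
   64  52  31  32]
 [ 34  18  23  26  26  21  38   5 105 215 250 254 220 191 196 193 179 168
  136  94  69  71]
 [ 35  29 
[... 685 characters left out ...]
4  40  38   8   6   7   1   3
    8   6   7   1]
 [ 25  27  22  19  22  12  26  15  70  93  97 109 100  56  17  33  43  42
   34  39  46  42]
 [ 23  26  28  28  15  28   2  52  76  83  89  81  82  79  76  77  76  67
   73  67  82  83]
 [ 28  24  28  25  22  25   6  60  85  78  85 106  88  97 109 136 145 143
  164 178 170 177]
 [ 31  28  36  28  28  19   2  74 146 164 182 188 171 173 185 182 194 214
  207 188 189 158]
 [ 26  25  27  30  10  27   3  60 141 167 186 206 197 207 207 180 153 147
  110  89  77  76]
 [ 32  26  23  25  24  26  21  15  49  70 105 147 161 163 184 169 103  79
   54  52  31  42]
 [ 29  25  23  26  14  29  15  21  13   8  72 110 145 149 158 156 139 112
   70  48  45  57]]
```

```bash
python3 -m crank '{"linear":[[0.2,0.02,0],[0.3,0,0],[0.3,0,0],[0.3,0,0],[0.18,0,0.02],[0,0,0],[0,0,0]],"roll":[0,0,0,0,0,0,0],"hand":[0,0,0,0,0,0,0]}'
python3 - <<'E'
from h import *
import cv2
need([.5655,-.0117,.126],np.degrees(np.pi/2-.1))
im=env.get_image("top")[:,:,::-1]; cv2.imwrite("pics/t_f.png",im);cv2.imwrite("pics/s_f.png",env.get_image("side")[:,:,::-1])
s=env.sense();R=Ro.from_rotvec(s["eef_rot"]).as_matrix();p=s["position"]
print("tips",proj("top",[p+R@[.096,y,-.005] for y in(-.0175,-.0105,.0105,.0175)]).round(1).tolist())
print("lid top right corner",proj("top",[[.5705,.0663,.151]]).round(1))
pre=cv2.imread("pics/t_pre.png").astype(int)
g=lambda i:(2*i[:,:,1]-i[:,:,0]-i[:,:,2])
print("green now\n",g(im.astype(int))[188:215,270:300]);print("green pre\n",g(pre)[192:206,270:296])
print("bright now\n",im.sum(2)[188:215,270:300])
E
```

```text
time: 15.85
position: [0.5659, -0.0116, 0.1265]
eef_rot: [2.334, 2.103, -0.0]
contact_force: [0.2, 0.1, -0.7]
gripper_width: 0.192
finger_force: 29.9
t 15.85 pos [ 0.5659 -0.0116  0.1265] head 84.03 w 16.7 F [ 0.2  0.1 -0.7] | shift units [-0.   -0.01  0.01] roll -0.05
tips [[279.7, 206.7], [280.0, 203.7], [280.7, 194.7], [280.9, 191.7]]
lid top right corner [[287.9 199.4]]
green now
 [[  4   4   4   7   6   7   5   5   3   7   7   4   8   6   5   4  10   5
    5   9   3   1  -3 -26 -30 -30 -32 -25 -19 -24]
 [  1   7   5   4   6   3   6   6   7   7   7   3   7   5   6   8   5   7
    3   6   7   4 -12 -25 -34 -23 -28 -17 -22 -22]
 [  4   3   5   6   6   7   4   6   5  10   4   3   3   6   7   3   3   4
    6   7   1   1  -7 -28 -36 -31 -31 -23 -18 -24]
 [  4   6   4   6   4   7  11   2   3   8   5   6   4   2   4   2   5   6
    7   5   5   2  -9 -25 -36 -31 -24 -23 -20 -28]
 [  6   7   7   4   4   5   6   5   5   5   8   2  -3   1   0   1   5   4
    4   5   6   0 -12 -28 -31 -31 -22 -25 -18 -30]
 [  3   7   7   3   8   4   4   3   5   7   7   2  -1  -4  -1  -3   2  -3
    0   2   1
[... 6525 characters left out ...]
145 147 148 147 150 137
  166 195 201 200 210 197 181 169 184 202 209 208]
 [140 140 132 143 143 139 143 135 155 141 135 141 125 137 136 135 138 136
  159 197 200 212 200 206 173 142 187 198 208 197]
 [143 148 138 140 128 133 148 138 143 144 120 126 139 129 142 127 131 140
  174 191 198 198 202 193 168 160 188 207 199 204]
 [158 156 142 148 142 153 152 143 138 149 131 133 145 125 125 133 143 158
  185 194 206 207 202 194 171 170 191 200 199 196]
 [156 168 163 164 162 169 150 155 152 150 130 131 139 131 143 135 136 158
  182 199 203 213 200 189 168 163 192 199 195 198]
 [181 167 160 168 170 168 166 167 166 156 149 146 137 147 132 141 151 166
  179 202 207 213 205 187 180 166 206 195 216 186]]
```

The lid has not moved (its green rows are the same before and after) and it sits mid-gap at row 200, between the jaws at rows 196.5 and 204. Insertion measures about 12.5 mm, so I go 5–6 mm deeper.

```bash
python3 -m crank '{"linear":[[0.07,0,0],[0.07,0,0],[0,0,0],[0,0,0],[0,0,0]],"roll":[0,0,0,0,0],"hand":[0,0,0,0,0]}'
python3 - <<'E'
from h import *
import cv2
need([.5655,-.0062,.126],np.degrees(np.pi/2-.1))
im=env.get_image("top")[:,:,::-1].astype(int)
p=cv2.imread("pics/t_f.png").astype(int)
g=lambda i:(2*i[:,:,1]-i[:,:,0]-i[:,:,2])
for c in(255,265,272,283,285,287): print(c,g(im)[197:206,c],g(p)[197:206,c])
print(im.sum(2)[192:209,274:292])
E
```

```text
time: 16.58
position: [0.5665, -0.0059, 0.1266]
eef_rot: [-2.334, -2.103, 0.0]
contact_force: [0.1, 0.1, -0.8]
gripper_width: 0.193
finger_force: 29.9
t 16.57 pos [ 0.5665 -0.0059  0.1266] head 84.02 w 16.8 F [ 0.1  0.1 -0.8] | shift units [-0.01 -0.02  0.01] roll -0.05
255 [56 64 72 62 39 17 16  9 10] [52 64 70 64 35 21 16 16 13]
265 [19 51 68 74 76 56 26 16 12] [18 54 67 71 73 57 28 18  9]
272 [29 60 68 74 67 44 28 19 13] [32 61 70 68 61 44 31 21  9]
283 [ 7 30 56 78 74 70 36  8 -3] [ 6 22 60 77 74 72 36  5 -2]
285 [10 29 63 73 74 59 40 19  6] [ 7 35 72 75 69 66 39 16 -4]
287 [  1  12  16   2   2 -10 -18 -15 -25] [ 9 25 20 16 15 16 15 16  1]
[[468 473 451 445 393 364 366 374 380 376 371 355 372 378 326 247 216 199]
 [466 457 453 426 347 299 314 350 360 351 344 346 354 353 292 236 218 208]
 [444 448 445 419 324 229 231 259 278 295 282 293 329 329 267 226 207 208]
 [424 429 437 421 329 227 164 183 182 199 211 228 249 249 229 196 206 198]
 [395 391 405 413 358 292 239 207 174 178 218 251 237 209 209 212 197 214]
 [327 322 339 349 345 348 342 303 235 239 286 323 303 251 223 204 201 214]
 [243 250 251 252 262 271 288 255 225 231 260 286 287 264 227 208 212 207]
 [211 215 212 210 207 209 220 216 208 214 235 228 222 200 205 210 206 205]
 [214 206 205 222 213 218 223 216 221 207 216 221 192 181 201 209 212 204]
 [219 225 225 206 216 223 217 222 208 226 221 205 175 181 202 202 204 195]
 [207 201 199 218 227 218 219 211 206 203 210 211 196 193 202 206 206 190]
 [190 183 185 208 216 204 192 180 168 177 183 203 171 192 209 205 205 191]
 [160 143 165 183 216 222 224 222 215 205 188 194 183 195 205 204 205 201]
 [147 136 143 204 285 311 316 321 315 282 246 222 212 208 201 208 190 178]
 [132 134 161 211 298 321 319 317 315 294 253 222 196 205 208 210 208 184]
 [130 131 146 176 225 241 229 231 235 222 197 174 177 190 207 202 204 181]
 [132 125 139 155 163 164 167 149 166 166 145 158 166 194 196 201 193 167]]
```

```bash
python3 -c "
from station import env
print(env.close_job())"
```

```text
the job is handed in; nothing more can be done
None
```

The job is handed in: the lid stands at about 1.53 rad, just short of upright. The squeezed clip is held gaping around its right-hand edge with about 18 mm of card between the jaws. In the last top image the lid sat mid-gap and had not moved, and the wrist read no contact force.

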